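# Hook-lift a cake tin by its eye and stack it on the larger case

## Robot

A 6-joint arm with a two-finger parallel gripper is mounted at the origin on the work surface. World frame = base frame: x ahead of the robot, y to its left, z up, the work surface at z = 0. Lengths are in m, angles in rad, forces in N, time in s.
With the tool pointing down it reaches from about 0.4 to 0.825 m from the base axis. Payload 7 kg.
Tool frame: the origin (TCP) lies midway between the tips of the shut fingers; the grasp point (between the pads) lies 19 mm behind it (grip_point_offset is the distance from the TCP to the grasp point, in m); z points along the fingers, y is the line along which they close (so a half turn about z gives the same grasp; the last joint's range is limited). The gripper opens to 88 mm and grips with 3 to 60 N. Pads are 19 mm wide; open, the fingers measure 130 mm over their backs; the gripper's body (78 mm by 193 mm) begins 47 mm behind the grasp point.
Start: joints at [-0.838, 0.359, 0.012, 0, -1.224, -0.288], TCP at [0.29, -0.609, 0.227] pointing down, gripper open.
Joint ranges: [-3.07, 3.07], [-1.43, 2.12], [-1.02, 1.25], [-3.03, 1.67], [-3.05, -0], [-3.03, 3.03]. Speed limits (rad/s): [2.39, 2.39, 3.01, 3.14, 3.14, 3.14].

## Interface

Orientations are given as [roll, pitch, yaw] about the fixed x, y, z axes, in that order (R = Rz(yaw) Ry(pitch) Rx(roll)).
In Python, from station import get_state, grab_frame, camera_params, job_done, grip_point_offset gives the robot as it stands.
- The arm moves only by the shell command python3 -m creep 'ROWS' [FORCE]. ROWS is JSON, a list that holds one entry, the list of rows, each a list of 7 numbers: the finger opening in cm, from 0 to 8.76, then the shift along the tool's x, y, z in cm, then the turn, a rotation vector about the tool's x, y, z in rad. In form: [[[fingers, tx, ty, tz, wx, wy, wz], ...]]. A call has 1 to 20 rows; each row is the pose to reach, as a shift and turn from the pose commanded when the call began, along the tool's axes at that moment; what a row does not reach only later rows make up. A row lasts 1/8 s, in which the tool goes at most 62.5 mm and 10.7 degrees, less where a joint would pass 70% of its speed; a pose out of reach is approached as far as the arm can. A call with a gripper value outside its range is refused whole. The fingers move at their own pace and stop on an object; FORCE is the grip in N (left out, the last holds). Time passes only in rows, so rows that repeat a pose let the fingers close. It gives the time, the measured TCP pose, the force, the opening and the grip force at its end, in the units of the state.
- get_state(): the state, without advancing time (a new reading comes with each control period).
- grab_frame(name): name is "scene" or "top" or "wrist"; returns the picture (420x560x3 uint8, blue, green, red); there is no depth.
- camera_params(name): a dict with "vertical_fov" (degrees; the focal length in pixels is half the picture's height over the tangent of half this angle, whatever the lens; pixels are square), "cx", "cy" (the principal point, pixels), "view" (4x4, takes a point from world to camera coordinates). Camera axes: x right, y down, z forward; pixel columns grow to the right and rows downward; lengths in m; the calibration is good to about 2 mm. A picture is of the moment at which its call begins: read the wrist's pose just before it. camera_params takes no time and is no camera call; for the wrist camera it gives the pose at the moment of the call.
- job_done(): hands the job in; it is judged then, once.
The state is a dict: "t": time; "q": joint angles; "qd": joint speeds; "joint_efforts": joint torques, N m; "eef_pos": TCP position; "ee_rot": TCP orientation; "force": force on the tool from outside, world axes, zero at the start; "moment": the same for the moment, N m; "width": finger opening in m; "gripper_force": force on a finger pad.
Only numpy, scipy, OpenCV 4.12 (cv2) and the standard library are available. Lean on these libraries where they do the work, as an engineer would, in place of code of your own. Each camera call takes 0.05 s, during which the arm holds its last target. There are 200 camera calls.

## Task

Take the lifting hook out of its slotted stand, pass its curved end through the ring on the lid of the round cake tin, lift the tin clear with the handle about upright, and, never forcing the ring, set it gently and upright on the wooden case that is large enough to carry its whole base. Then free the hook and hang it back in its stand, released. Keep the gripper off the clean tin, do not let the tin tip or fall, and leave the two cases and all the other things where they are.

Things in the scene. Friction and masses are not known exactly. Their poses are not given: they have to be found in the camera images.
- hook: loose lifting hook, 0.18 kg. Origin: underside of its flange, on the handle axis; z up the handle. Flange 22 x 60 (y) x 6 mm; above it a square wooden handle, 20 x 20, z 6 to 66 mm (grip at z 36). Below, in the plane y = 0, a round steel bar 7 mm thick: slants from the flange to x 44, z -50, then a half circle (centre (0,0,-50), centreline radius 44 mm) via its bottom to the tip at x -44
- hook_tip (a point): centre of the bar's free end, hook frame (-44, 0, -50) mm; it points along +z (up when the handle is upright), its round end 3.5 mm beyond; axes as the hook's
- hook_seat (a point): bar centre at the lowest point of the half circle, hook frame (0, 0, -94) mm, on the handle's axis: where a load hangs; axes as the hook's
- stand: fixed wooden slotted stand, foot 130 x 74 mm; two walls 60 mm long (along its x), 12 mm thick, 26 mm apart, tops at 110 mm; slot open above and at both ends, floor at 12 mm. The hook hangs in it, flange across both wall tops, its plane along the stand's x, tip to -x (towards the robot). Origin: centre of underside
- stand_top (a point): middle of the slot at the height of the wall tops (110 mm); axes as the stand's
- tin: loose round closed metal cake tin, 120 mm across, 50 mm high, 0.35 to 0.7 kg; on the lid's centre a ring on an 8 mm stem. Origin: centre of underside, z up
- tin_ring (a point): centre of the rigid upright ring on the tin, 82 mm above the tin's underside (32 mm above the lid). Hole 20 mm wide, ring bar 6 mm thick, 32 mm over all. The hole's axis is the tin's x (level, within 30 degrees of world y); axes as the tin's. The hook may go through from either side
- large_case: loose closed wooden case, 180 x 180 x 50 mm with a flat top, 0.9 kg; origin: centre of underside
- large_case_top (a point): centre of the large case's top, 50 mm above its underside; axes as the case's
- small_case: loose closed wooden case, 90 x 90 x 50 mm, alike but too small for the tin; origin: centre of underside
- jam_jar: bystander jar, 60 mm across, 75 mm high; origin: centre of underside
- plum_jar: bystander jar, 68 mm across, 85 mm high; origin: centre of underside
- honey_jar: bystander jar, 60 mm across, 70 mm high; origin: centre of underside
- ramekin: bystander white cup, 70 mm across, 45 mm high; origin: centre of underside
- spatula: bystander spatula lying near the robot; origin: centre of underside
- bowl: bystander white bowl, 120 mm across, 55 mm high; origin: centre of underside
Not all that is in view belongs to the job. What is shaped like the small_case but green is not meant. Leave any blue or yellow look-alike of the stand alone.

How it is judged:
On the way, in this order (a step that is already met when the one before it is completed fails the run):
1. the tin hangs from the hook by its ring, clear of everything by 15 mm or more, with the handle within about 17 degrees of upright (height (world z) of tin above 0.015 m and contact force between tin and hook above 1.5 N and distance between hook_seat and tin_ring below 0.03 m and angle between hook's own z axis and vertical below 0.3 rad and contact force between tin and large_case below 0.1 N and contact force between tin and small_case below 0.1 N), for 0.2 s.
2. the tin stands upright on the large case, its whole base supported (z of tin in the frame of large_case_top between -0.004 and 0.005 m and x of tin in the frame of large_case_top between -0.031 and 0.031 m and y of tin in the frame of large_case_top between -0.031 and 0.031 m and angle between tin's own z axis and vertical below 0.06 rad and linear speed of tin below 0.02 m/s), for 0.2 s.
At the end, for the whole second after the job is handed in: Tin at rest and upright on the large case, base within 5 mm of its top and wholly over it (centre within 31 mm along each side); hook hanging upright and still in the stand, flange on the wall tops within 5 mm; both cases within 30 mm of their start; robot touching nothing (all of step 2 and z of hook in the frame of stand_top between -0.004 and 0.005 m and x of hook in the frame of stand_top between -0.035 and 0.035 m and y of hook in the frame of stand_top between -0.015 and 0.015 m and angle between hook's own z axis and vertical below 0.15 rad and linear speed of hook below 0.03 m/s and distance of each of large_case, small_case from where it was at the start of the episode below 0.03 m).
It fails at once if the gripper or arm touches the tin (contact force between any of the fingers, the arm and tin above 0.5 N).
It fails at once if the tin tips more than 40 degrees (angle between tin's own z axis and vertical above 0.7 rad).
It fails at once if the tin lands hard on a case (over 25 N) (contact force between tin and large_case above 25 N or contact force between tin and small_case above 25 N).
It fails at once if the hook forces the tin or its ring (over 25 N) (contact force between hook and tin above 25 N).
It fails at once if a bystander is moved more than 40 mm (distance of any of jam_jar, plum_jar, honey_jar, ramekin, spatula, bowl from where it was at the start of the episode above 0.04 m).
It also fails if it takes over 72 s, if anything falls off the work surface, if the arm or the gripper's body presses on something with over 40 N, if the wrist force passes 120 N, or if a joint passes its speed limit or range.

## Working session

There is one attempt and no reset: what is moved stays moved. The work goes in short steps, Python scripts to look and compute and a shell command to move; the robot and the scene stay as the last step left them, time stands still between calls to the robot, and variables do not carry over. Pictures are saved under pics/ and viewed, at most 10 in all, crops included, and the job is handed in when it is done.

```bash
ls; mkdir -p pics
python3 - <<'E'
from station import *
import cv2,numpy as np
for n in("scene","top","wrist"):
    cv2.imwrite(f"pics/{n}0.png",grab_frame(n)); c=camera_params(n); print(n,c["vertical_fov"],c["cx"],c["cy"]);print(np.round(c["view"],3).tolist(), {k:v for k,v in c.items() if k not in("view",)})
print(get_state(),grip_point_offset)
a=cv2.imread("pics/scene0.png");b=cv2.imread("pics/top0.png")
E
```

```text
pics
scene 49.82110270306261 276.8416446746014 212.1058138179844
[[0.239, 0.971, -0.0, -0.117], [0.835, -0.205, -0.511, -0.421], [-0.497, 0.122, -0.859, 1.649], [0.0, 0.0, 0.0, 1.0]] {'vertical_fov': 49.82110270306261, 'cx': 276.8416446746014, 'cy': 212.1058138179844}
top 52.87083435974453 282.4479395826471 200.42967309916042
[[0.003, -1.0, 0.004, -0.018], [-0.987, -0.003, -0.162, 0.536], [0.162, -0.003, -0.987, 1.52], [0.0, 0.0, 0.0, 1.0]] {'vertical_fov': 52.87083435974453, 'cx': 282.4479395826471, 'cy': 200.42967309916042}
wrist 63.98693750133666 275.0660557853747 209.27924346162217
[[-0.429, 0.903, 0.002, 0.675], [0.872, 0.414, 0.26, -0.034], [0.234, 0.113, -0.966, 0.39], [0.0, 0.0, 0.0, 1.0]] {'vertical_fov': 63.98693750133666, 'cx': 275.0660557853747, 'cy': 209.27924346162217}
{'t': 0.15, 'q': array([-8.37900394e-01,  3.59225316e-01,  1.13019050e-02, -2.79897225e-04,
       -1.22408386e+00, -2.88067422e-01]), 'qd': array([-0.0013228 , -0.00197379,  0.00229066,  0.00141554,  0.00029912,
        0.00039649]), 'joint_efforts': array([-7.23484791e-04, -5.83276141e+01,  2.93288916e+01,  7.00125933e+00,
        8.70154094e-03, -1.04557148e-04]), 'eef_pos': array([ 0.29027134, -0.60900846,  0.22584562]), 'ee_rot': array([ 3.14035684e+00, -9.17490663e-05, -2.69685936e+00]), 'force': array([-0.1757982 , -1.02936348, -0.86813257]), 'moment': array([-0.00297678,  0.07540341, -0.02295617]), 'gripper_force': 0.0, 'width': 0.08755869853951657} 0.0188
```

View pics/scene0.png

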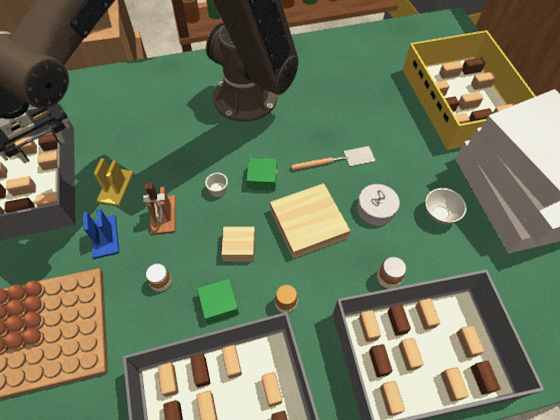

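View pics/top0.png

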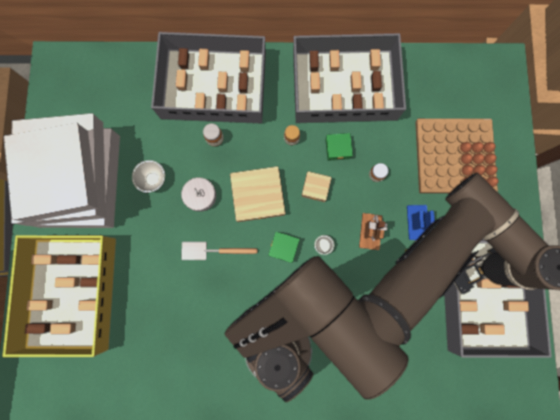

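The scene view shows the brown stand with the hook at (160,208), a yellow look-alike at (113,182) and a blue one at (101,232). The large wooden case is at (310,220), the small wooden case at (238,244), with green look-alikes at (262,173) and (217,299). The tin with its ring is at (379,203). In the top view the stand is at (372,230), the large case at (257,193) and the tin at (198,193). The brown stand is the one meant, since it is plain wood and holds the hook. I'll confirm in one enlarged montage.

Run:
```python
import cv2,numpy as np
s=cv2.imread("pics/scene0.png");t=cv2.imread("pics/top0.png")
def c(i,u,v,w,h,W=400,H=300):return cv2.resize(i[v:v+h,u:u+w],(W,H),interpolation=cv2.INTER_CUBIC)
m=np.vstack([np.hstack([c(s,120,170,80,60),c(s,265,165,140,105)]),np.hstack([c(t,340,200,80,60),c(t,175,150,120,90)])])
cv2.imwrite("pics/m1.png",m)
```

```text
(no output)
```

View pics/m1.png

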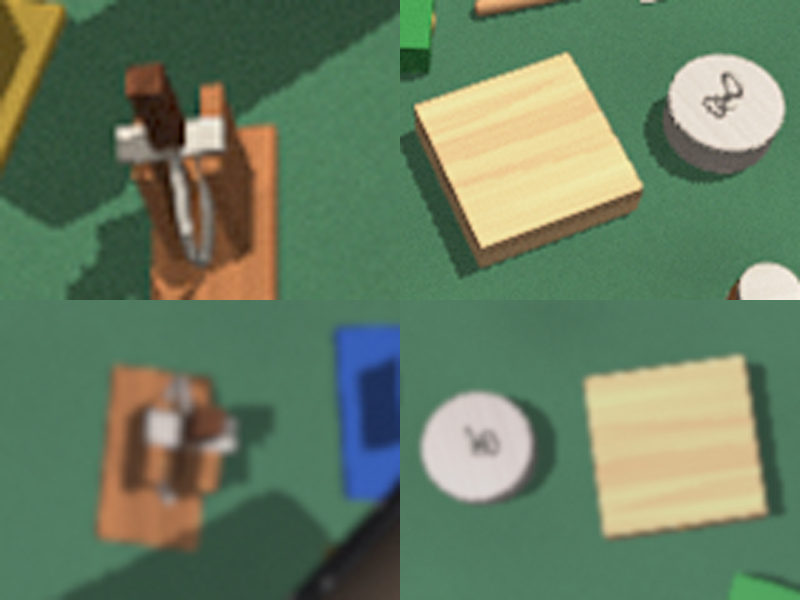

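```bash
cat > h.py <<'E'
from station import *
import cv2,numpy as np
from scipy.spatial.transform import Rotation as R
P=dict
def ray(cam,uv,z,c=None):
    c=c or camera_params(cam); V=np.array(c["view"]);f=210/np.tan(np.radians(c["vertical_fov"]/2))
    d=V[:3,:3].T@np.array([(uv[0]-c["cx"])/f,(uv[1]-c["cy"])/f,1]);o=-V[:3,:3].T@V[:3,3]
    return o+d*(z-o[2])/d[2]
def proj(p,c):
    V=np.array(c["view"]);f=210/np.tan(np.radians(c["vertical_fov"]/2))
    q=V[:3,:3]@np.array(p)+V[:3,3]; return np.array([c["cx"]+f*q[0]/q[2],c["cy"]+f*q[1]/q[2]])
def tool():
    s=get_state(); return np.array(s["eef_pos"]),R.from_euler("xyz",s["ee_rot"])
def rel(p,r):
    "shift cm + rotvec from current measured tool pose to target"
    p0,r0=tool(); return np.round(np.r_[r0.inv().apply(np.array(p)-p0)*100,(r0.inv()*r).as_rotvec()],3)
E
python3 - <<'E'
from h import *
np.set_printoptions(precision=4,suppress=True)
print("foot top");[print(ray("top",u,.012)) for u in [(362.4,213.2),(382.6,215.6),(380,249.6),(359.6,248)]]
print("case top");[print(ray("top",u,.05)) for u in [(230.5,174),(277.6,166.8),(285.1,214.5),(235.9,221.1)]]
print("case scene");[print(ray("scene",u,.05)) for u in [(265+415-400+0-15+((415-400)/2.857),0)][:0]]
for u in [(415,105),(568,55),(641,188),(482,247)]: print(ray("scene",(265+(u[0]-400)/2.857,165+u[1]/2.857),.05))
print("tin",ray("top",(198.1,194.1),.05),"ring",ray("scene",(377.7,199),.082),ray("top",(175+(482-400)/3.333,150+143/3.333),.082))
print("flange scene",ray("scene",(120+170/5,170+137/5),.116), "handle top scene",ray("scene",(120+145/5,170+78/5),.176))
c=camera_params("wrist");V=np.array(c["view"]);p,r=tool()
print("cam pos in tool",r.inv().apply(-V[:3,:3].T@V[:3,3]-p),"\nR",(r.inv()*R.from_matrix(V[:3,:3].T)).as_matrix())
E
```

```text
foot top
[ 0.4932 -0.3176  0.012 ]
[ 0.4843 -0.3934  0.012 ]
[ 0.3571 -0.3791  0.012 ]
[ 0.3628 -0.3035  0.012 ]
case top
[0.6337 0.1773 0.05  ]
[0.6619 0.002  0.05  ]
[ 0.4823 -0.0263  0.05  ]
[0.4574 0.1536 0.05  ]
case scene
[ 0.492  -0.0212  0.05  ]
[0.4696 0.1536 0.05  ]
[0.6431 0.1781 0.05  ]
[0.6686 0.0048 0.05  ]
tin [0.5573 0.2952 0.05  ] ring [0.5776 0.2828 0.082 ] [0.5559 0.2836 0.082 ]
flange scene [ 0.4391 -0.3482  0.116 ] handle top scene [ 0.4393 -0.3479  0.176 ]
cam pos in tool [ 0.0694 -0.001  -0.1588] 
R [[-0.0015 -0.9656 -0.2601]
 [ 1.     -0.0016  0.    ]
 [-0.0004 -0.2601  0.9656]]
```

Run:
```python
from h import *
print(rel((.435,-.348,.30),R.from_euler("xyz",[np.pi,0,-1.68])))
```

```text
[-2.4293e+01  1.7345e+01 -7.3960e+00  1.0000e-03  1.0000e-03 -1.0170e+00]
```

```bash
python3 -m creep '[[[8.76,-1,1,-4,0,0,-0.1],[8.76,-4,3,-7.4,0,0,-0.2],[8.76,-7.5,5.5,-7.4,0,0,-0.32],[8.76,-11,8,-7.4,0,0,-0.44],[8.76,-14.5,10.5,-7.4,0,0,-0.56],[8.76,-18,13,-7.4,0,0,-0.7],[8.76,-21,15,-7.4,0,0,-0.84],[8.76,-23,16.5,-7.4,0,0,-0.96],[8.76,-24.3,17.3,-7.4,0,0,-1.017],[8.76,-24.3,17.3,-7.4,0,0,-1.017],[8.76,-24.3,17.3,-7.4,0,0,-1.017]]]'
python3 - <<'E'
from h import *
import pickle
c=camera_params("wrist");a=grab_frame("wrist");pickle.dump(c,open("w1.pkl","wb"))
cv2.imwrite("pics/w1.png",cv2.resize(a,(784,588),interpolation=cv2.INTER_CUBIC))
E
```

```text
t: 1.52
eef_pos: [0.4351, -0.349, 0.3004]
ee_rot: [3.141, -0.0, -1.681]
force: [-0.1, -0.2, -0.1]
width: 0.0878
gripper_force: 0.0
```

View pics/w1.png

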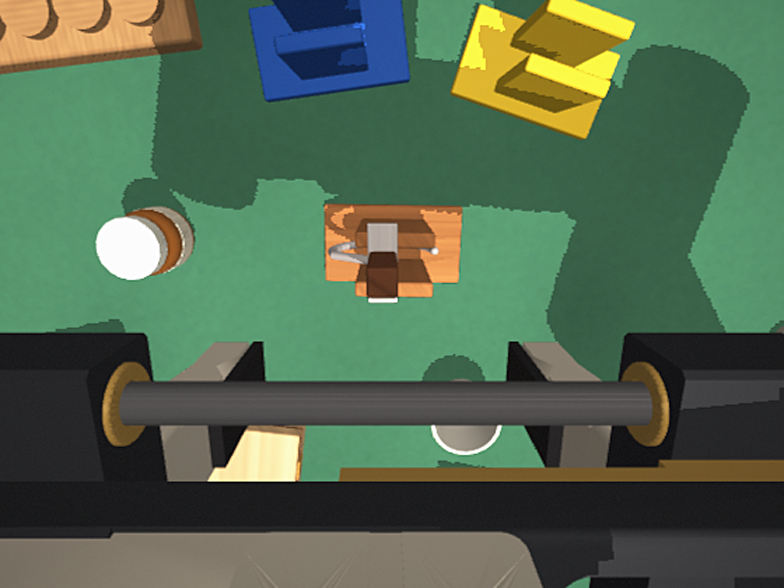

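The wrist view shows the stand foot with corners (325,206), (462,208), (459,283), (327,281). The flange spans (382,222) to (382,303), the tip is at (434,251), and the handle is at about (383,280).

Run:
```python
from h import *
import pickle
np.set_printoptions(precision=4,suppress=True)
c=pickle.load(open("w1.pkl","rb"))
f=lambda u,v,z:ray("wrist",(u/1.4,v/1.4),z,c)
q=[f(*u,.012) for u in[(325,206),(462,208),(459,283),(327,281)]]
print(*q,"centre",np.mean(q,0))
print("walls L",f(357,297,.11),f(433,297,.11)) 
print("flange",f(382,222,.116),f(382,303,.116),f(368,222,.116),f(397,222,.116))
print("handle top",f(367,300,.176),f(399,300,.176))
print("tip",f(434,251,.063))
a=cv2.imread("pics/w1.png")[190:320,310:480]; cv2.imwrite("pics/w1c.png",cv2.resize(a,None,fx=4.6,fy=4.6,interpolation=cv2.INTER_CUBIC))
```

```text
[ 0.4879 -0.3895  0.012 ] [ 0.3604 -0.3732  0.012 ] [ 0.3684 -0.3012  0.012 ] [ 0.4964 -0.3177  0.012 ] centre [ 0.4283 -0.3454  0.012 ]
walls L [ 0.4604 -0.3248  0.11  ] [ 0.4022 -0.3182  0.11  ]
flange [ 0.4346 -0.3804  0.116 ] [ 0.4416 -0.3196  0.116 ] [ 0.4447 -0.3816  0.116 ] [ 0.4238 -0.3792  0.116 ]
handle top [ 0.4484 -0.34    0.176 ] [ 0.4285 -0.3378  0.176 ]
tip [ 0.3944 -0.3451  0.063 ]
```

View pics/w1c.png

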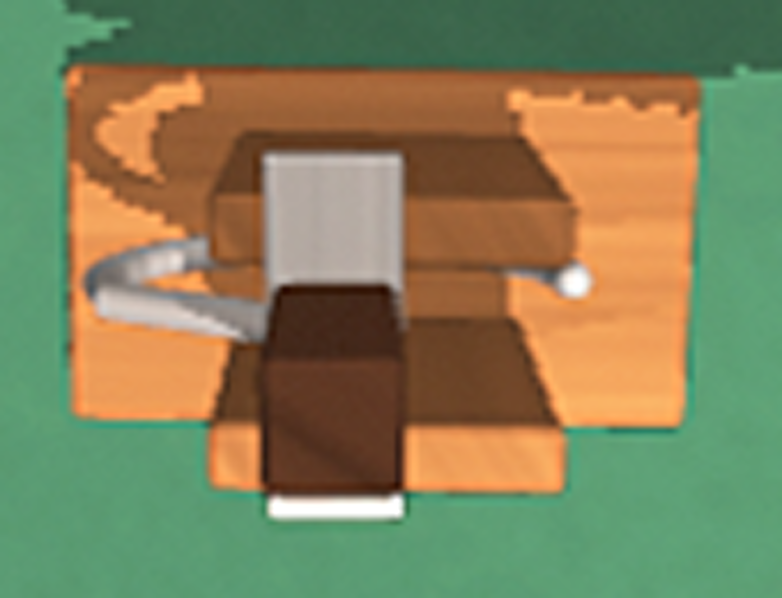

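Handle top face centre is at about (383,282), which puts the hook at (0.437,-0.350) with yaw -0.115. Descending to grasp.

```bash
python3 -m creep '[[[8.76,0.08,-0.23,4,0,0,-0.005],[8.76,0.08,-0.23,8,0,0,-0.005],[8.76,0.08,-0.23,12,0,0,-0.005],[8.76,0.08,-0.23,15.5,0,0,-0.005],[8.76,0.08,-0.23,17.3,0,0,-0.005],[8.76,0.08,-0.23,17.3,0,0,-0.005],[5,0.08,-0.23,17.3,0,0,-0.005],[3,0.08,-0.23,17.3,0,0,-0.005],[1.5,0.08,-0.23,17.3,0,0,-0.005],[1.5,0.08,-0.23,17.3,0,0,-0.005],[1.5,0.08,-0.23,17.3,0,0,-0.005],[1.5,0.08,-0.23,17.3,0,0,-0.005]]]' 40
```

```text
t: 3.08
eef_pos: [0.4375, -0.3496, 0.1276]
ee_rot: [3.142, -0.0, -1.675]
force: [0.2, -0.7, 0.4]
width: 0.0331
gripper_force: 0.0
```

```bash
python3 -m creep '[[[1,0,0,0,0,0,0.011],[1,0,0,0,0,0,0.011],[1,0,0,0,0,0,0.011],[1,0,0,0,0,0,0.011],[1,0,0,0,0,0,0.011]]]' 40
```

```text
t: 3.7
eef_pos: [0.4375, -0.3496, 0.1275]
ee_rot: [3.142, 0.0, -1.686]
force: [-1.2, -0.1, -0.0]
width: 0.0197
gripper_force: 39.9
```

```bash
python3 -m creep '[[[1,0,0,-2,0,0,0],[1,0,0,-5,0,0,0],[1,0,0,-9,0,0,0],[1,0,0,-13,0,0,0],[1,0,0,-16,0,0,0],[1,-2,0,-17.2,0,0,-0.05],[1,-6,0.2,-17.2,0,0,-0.15],[1,-11,0.4,-17.2,0,0,-0.28],[1,-16,0.5,-17.2,0,0,-0.41],[1,-21,0.7,-17.2,0,0,-0.54],[1,-26,0.9,-17.2,0,0,-0.67],[1,-31,1,-17.2,0,0,-0.8],[1,-36,1.2,-17.2,0,0,-0.93],[1,-41,1.4,-17.2,0,0,-1.06],[1,-46,1.6,-17.2,0,0,-1.19],[1,-51,1.8,-17.2,0,0,-1.32],[1,-56,1.9,-17.2,0,0,-1.45],[1,-60,2,-17.2,0,0,-1.53],[1,-63,2.1,-17.2,0,0,-1.57],[1,-63.7,2.1,-17.2,0,0,-1.57]]]'; python3 -m creep '[[[1,0,0,0,0,0,0],[1,0,0,0,0,0,0]]]'
python3 - <<'E'
from h import *
import pickle
c=camera_params("wrist");a=grab_frame("wrist");pickle.dump(c,open("w2.pkl","wb"))
cv2.imwrite("pics/w2.png",cv2.resize(a,(784,588),interpolation=cv2.INTER_CUBIC))
print(get_state()["q"])
E
```

```text
t: 6.2
eef_pos: [0.4896, 0.287, 0.2988]
ee_rot: [3.141, 0.001, -0.115]
force: [-0.3, -0.0, -2.5]
width: 0.0199
gripper_force: 39.9
t: 6.45
eef_pos: [0.4897, 0.2847, 0.2997]
ee_rot: [-3.142, 0.0, -0.117]
force: [-0.5, 0.3, -1.4]
width: 0.0195
gripper_force: 39.9
[ 8.71838308e-01  1.40491416e-01 -1.13772550e-01  2.59884154e-05
 -1.31633480e+00  5.81905735e-01]
```

View pics/w2.png

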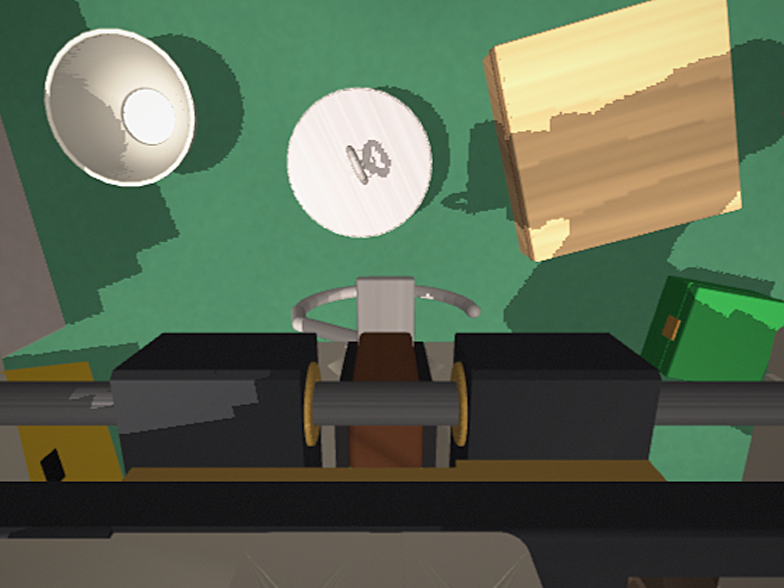

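The ring is seen nearly edge-on from (349,146) to (364,183), with its shadow to the right. The lid disc is centred at about (360,162). Large case corners are (537,261), (742,210) and about (494,48), and the hook tip is at (474,312).

Run:
```python
from h import *
import pickle
np.set_printoptions(precision=4,suppress=True)
c=pickle.load(open("w2.pkl","rb"))
f=lambda u,v,z:ray("wrist",(u/1.4,v/1.4),z,c)
a=cv2.imread("pics/w2.png"); h=cv2.cvtColor(a,cv2.COLOR_BGR2HSV)
m=((h[...,1]<60)&(h[...,2]>110)).astype(np.uint8)*255; k=np.zeros_like(m);k[80:245,280:440]=255; m&=k
cs,_=cv2.findContours(m,cv2.RETR_EXTERNAL,cv2.CHAIN_APPROX_NONE);cc=max(cs,key=cv2.contourArea)
w=np.array([f(*p,.05)[:2] for p in cc[:,0]]);print("lid circle m",cv2.minEnclosingCircle(w.astype(np.float32)*1000))
e=[f(349,146,.082),f(364,183,.082)];print("ring",e,np.mean(e,0));d=e[0]-e[1];print("hole axis angle deg",np.degrees(np.arctan2(d[1],d[0]))+90)
C=[f(537,261,.05),f(742,210,.05),f(494,48,.05)];print("case",C,"centre",(C[1]+C[2])/2)
d=C[0]-C[1];print(np.linalg.norm(d),np.linalg.norm(C[0]-C[2]))
print("tip",f(474,312,.2997+.0188-.036-.05))
x=a[80:245,280:440];cv2.imwrite("pics/w2c.png",cv2.resize(x[45:125,40:120],(600,600),interpolation=cv2.INTER_CUBIC))
```

```text
lid circle m ((563.1636352539062, 297.3407287597656), 61.385101318359375)
ring [array([0.5778, 0.3015, 0.082 ]), array([0.5491, 0.2937, 0.082 ])] [0.5635 0.2976 0.082 ]
hole axis angle deg 105.2255482789686
case [array([0.4635, 0.1522, 0.05  ]), array([ 0.4874, -0.0241,  0.05  ]), array([0.6388, 0.18  , 0.05  ])] centre [0.5631 0.0779 0.05  ]
0.17788989430741833 0.17749006498215292
tip [0.4844 0.2398 0.2325]
```

View pics/w2c.png

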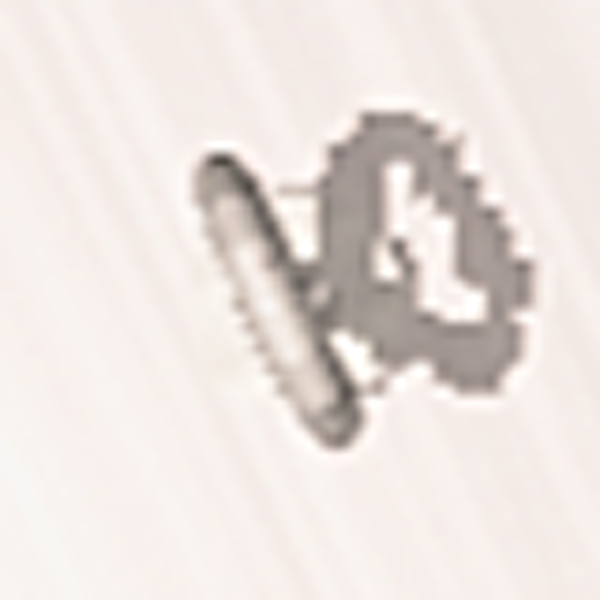

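Hook geometry checks out: the tip was predicted to within 1 mm. The ring is at (0.563,0.2975,0.082) with its hole axis at about 107°. Next I compute the tilted threading path.

```bash
cat >> h.py <<'E'
RING=np.array([.5633,.2975,.082]); YAW=np.radians(107)
def pose(alpha,t,off=(0,0),ring=RING,yaw=YAW):
    "TCP pose with bar point alpha(deg) at ring+off(along hook x,z), tilt t deg"
    H=R.from_euler("z",yaw)*R.from_euler("y",-np.radians(t)); a=np.radians(alpha)
    b=ring+R.from_euler("z",yaw).apply([off[0],0,off[1]])
    o=b-H.apply([.044*np.cos(a),0,-.05+.044*np.sin(a)])
    return o+H.apply([0,0,.0175]),H*R.from_euler("z",-np.pi/2)*R.from_euler("x",np.pi)
def relto(a,b):
    return np.round(np.r_[a[1].inv().apply(b[0]-a[0])*100,(a[1].inv()*b[1]).as_rotvec()],2)
E
python3 - <<'E'
from h import *
np.set_printoptions(precision=2,suppress=True)
cur=tool(); up=pose(180,0,(.03,.16)); pre=pose(180,50,(.024,.05))
print("up",up[0],relto(cur,up)); 
for t in range(10,60,10):print(t,relto(up,pose(180,t,(.03-.006*t/50,.16-.11*t/50))), pose(180,t,(.024,.06))[0])
E
```

```text
up [0.54 0.37 0.31] [ 4.18 -8.91 -0.97 -0.   -0.   -0.41]
10 [ 0.    1.36  1.54  0.17  0.   -0.  ] [0.55 0.35 0.22]
20 [ 0.    2.81  3.3   0.35  0.   -0.  ] [0.55 0.34 0.22]
30 [-0.    4.32  5.3   0.52  0.    0.  ] [0.56 0.32 0.22]
40 [-0.    5.85  7.55  0.7   0.   -0.  ] [0.56 0.31 0.22]
50 [-0.    7.34 10.04  0.87  0.    0.  ] [0.56 0.3  0.22]
```

```bash
python3 -m creep '[[[1,1.4,-3,-0.3,0,0,-0.14],[1,2.8,-6,-0.6,0,0,-0.28],[1,4.18,-8.9,-1,0,0,-0.41],[1,4.18,-8.9,-1,0,0,-0.41]]]'; python3 -m creep '[[[1,0,0.7,0.8,0.09,0,0],[1,0,1.4,1.5,0.17,0,0],[1,0,2.1,2.4,0.26,0,0],[1,0,2.8,3.3,0.35,0,0],[1,0,3.6,4.3,0.44,0,0],[1,0,4.3,5.3,0.52,0,0],[1,0,5.1,6.4,0.61,0,0],[1,0,5.85,7.55,0.7,0,0],[1,0,6.6,8.8,0.79,0,0],[1,0,7.34,10,0.87,0,0],[1,0,7.34,10,0.87,0,0],[1,0,7.34,10,0.87,0,0]]]'
python3 - <<'E'
from h import *
import pickle
np.set_printoptions(precision=3,suppress=True)
print(get_state()["q"])
pre=pose(180,50,(.024,.05));print(pre[0],rel(*pre))
s=grab_frame("scene");w=grab_frame("wrist")
cv2.imwrite("pics/w3.png",np.hstack([cv2.resize(s[130:250,320:460],(400,343),interpolation=cv2.INTER_CUBIC),cv2.resize(w,(400,300))[:300].copy() if 0 else cv2.copyMakeBorder(cv2.resize(w,(400,300)),0,43,0,0,cv2.BORDER_CONSTANT)]))
E
```

```text
t: 7.0
eef_pos: [0.5424, 0.3698, 0.3088]
ee_rot: [3.141, 0.001, 0.295]
force: [-0.6, -1.0, -3.2]
width: 0.0193
gripper_force: 39.9
t: 8.5
eef_pos: [0.5632, 0.2984, 0.2104]
ee_rot: [-2.273, -0.001, 0.293]
force: [0.1, -0.3, -0.3]
width: 0.02
gripper_force: 39.9
[ 0.224  0.422  0.085 -0.882 -1.406  1.874]
[0.563 0.298 0.209] [-0.012  0.117  0.06   0.004 -0.003 -0.002]
```

View pics/w3.png

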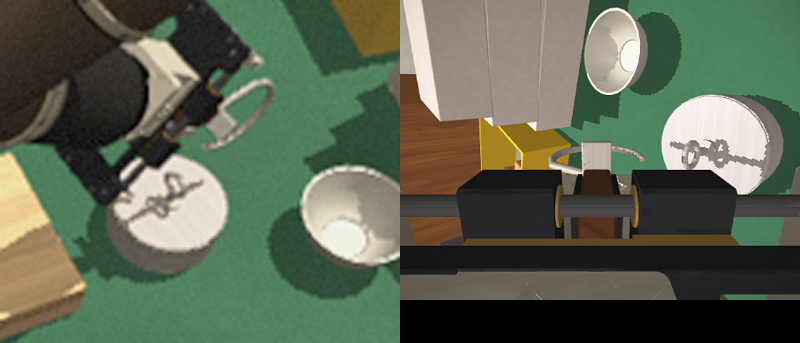

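The tilt was reached with no contact. The tip shows at (640,157) and the ring, hole visible, at (691,154) in the right panel.

Run:
```python
from h import *
np.set_printoptions(precision=2,suppress=True)
c=camera_params("wrist");print("ring pred in panel",proj(RING,c)*.714+[400,0])
cur=tool()
print(relto(cur,pose(180,50,(.024,-.006))))
```

```text
ring pred in panel [691.77 155.1 ]
[-0.03  4.52  3.64  0.   -0.    0.  ]
```

```bash
python3 -m creep '[[[1,0,1.2,0.9,0,0,0],[1,0,2.4,1.8,0,0,0],[1,0,3.5,2.8,0,0,0],[1,0,4.2,3.4,0,0,0],[1,0,4.5,3.6,0,0,0],[1,0,4.5,3.6,0,0,0]]]'
python3 - <<'E'
from h import *
np.set_printoptions(precision=2,suppress=True)
cur=tool();c=camera_params("wrist");print(rel(*pose(180,50,(.024,-.006))))
w=grab_frame("wrist");r=proj(RING,c);print("ring",r,"tip",proj(RING+R.from_euler("z",YAW).apply([.024,0,-.006]),c),"scale crop")
u,v=int(r[0])-50,int(r[1])-45;print(u,v)
cv2.imwrite("pics/w4.png",cv2.resize(w[v:v+75,u-25:u+75],(800,600),interpolation=cv2.INTER_CUBIC))
print("entry")
for i in range(1,7):print(relto(cur,pose(180,50,(.024*(1-i/6),-.006*(1-i/6)))))
print("needle")
for s in np.linspace(0,1,13):print(relto(cur,pose(180+90*s,50*(1-s))))
E
```

```text
t: 9.35
eef_pos: [0.5634, 0.2974, 0.1517]
ee_rot: [-2.272, 0.0, 0.294]
force: [0.5, 0.3, -1.7]
width: 0.0199
gripper_force: 39.9
[-0.01 -0.15 -0.03  0.   -0.   -0.  ]
ring [358.05 233.03] tip [335.11 222.79] scale crop
308 188
entry
[-0.    0.03 -0.4   0.   -0.   -0.  ]
[-0.    0.21 -0.77  0.   -0.   -0.  ]
[-0.    0.39 -1.15  0.   -0.   -0.  ]
[-0.    0.57 -1.52  0.   -0.   -0.  ]
[-0.    0.75 -1.89  0.   -0.   -0.  ]
[ 0.    0.94 -2.26  0.   -0.   -0.  ]
needle
[ 0.    0.94 -2.26  0.   -0.   -0.  ]
[-0.    0.45 -2.49 -0.07 -0.   -0.  ]
[-0.   -0.01 -2.7  -0.14 -0.   -0.  ]
[-0.   -0.46 -2.86 -0.22 -0.   -0.  ]
[-0.   -0.88 -2.99 -0.29 -0.   -0.  ]
[-0.   -1.28 -3.08 -0.36 -0.   -0.  ]
[-0.   -1.65 -3.14 -0.43 -0.   -0.  ]
[-0.   -1.99 -3.15 -0.51 -0.   -0.  ]
[-0.   -2.3  -3.13 -0.58 -0.   -0.  ]
[-0.   -2.58 -3.07 -0.65 -0.   -0.  ]
[-0.01 -2.83 -2.98 -0.72 -0.   -0.  ]
[-0.01 -3.03 -2.85 -0.8  -0.   -0.  ]
[-0.01 -3.2  -2.68 -0.87 -0.   -0.  ]
```

View pics/w4.png

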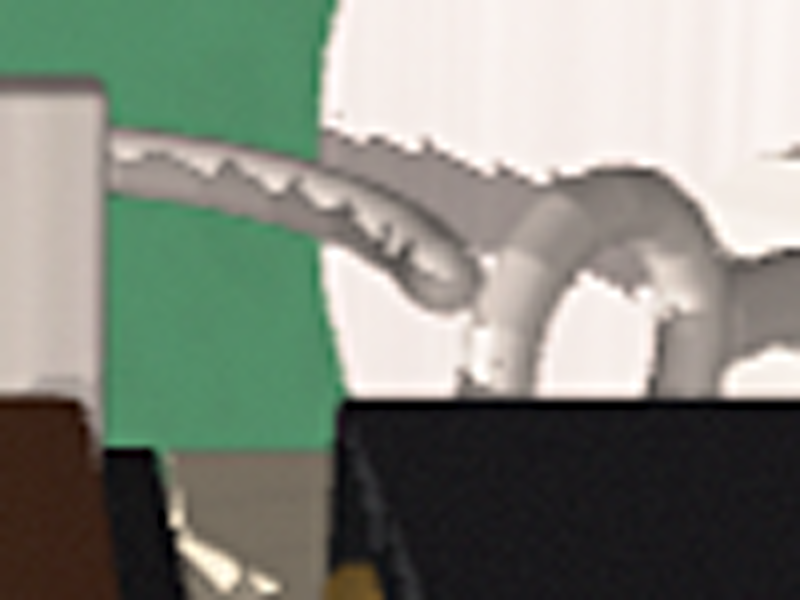

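The tip sits just left of the ring at (440,278), and the ring arch is centred at x≈600, both where predicted. Starting the entry.

```bash
python3 -m creep '[[[1,0,0,-0.4,0,0,0],[1,0,0.2,-0.8,0,0,0],[1,0,0.4,-1.15,0,0,0],[1,0,0.55,-1.5,0,0,0],[1,0,0.75,-1.9,0,0,0],[1,0,0.9,-2.25,0,0,0],[1,0,0.9,-2.25,0,0,0],[1,0,0.9,-2.25,0,0,0]]]'
python3 - <<'E'
from h import *
print(get_state()["force"],rel(*pose(180,50)))
E
```

```text
t: 10.4
eef_pos: [0.5699, 0.2755, 0.1595]
ee_rot: [-2.271, 0.0, 0.294]
force: [0.4, -0.3, -2.8]
width: 0.0201
gripper_force: 39.9
[ 0.36015954 -0.34946365 -2.76416706] [ 0.01   0.065 -0.007  0.003 -0.002 -0.002]
```

```bash
python3 -m creep '[[[1,0,-0.4,-0.23,-0.07,0,0],[1,0,-0.9,-0.44,-0.14,0,0],[1,0,-1.35,-0.6,-0.22,0,0],[1,0,-1.78,-0.73,-0.29,0,0],[1,0,-2.16,-0.82,-0.36,0,0],[1,0,-2.55,-0.88,-0.43,0,0],[1,0,-2.55,-0.88,-0.43,0,0]]]'
python3 - <<'E'
from h import *
print(get_state()["force"],rel(*pose(225,25)))
np.set_printoptions(precision=2,suppress=True)
cur=tool()
for s in np.linspace(.5,1,7):print(relto(cur,pose(180+90*s,50*(1-s))))
E
```

```text
t: 11.28
eef_pos: [0.5663, 0.2863, 0.1857]
ee_rot: [-2.701, -0.001, 0.297]
force: [0.6, 0.0, -1.3]
width: 0.0198
gripper_force: 39.9
[ 0.6332258   0.01511399 -1.29684352] [ 0.035  0.224  0.025 -0.004 -0.001  0.001]
[ 0.04  0.22  0.03 -0.   -0.    0.  ]
[ 0.04 -0.08 -0.13 -0.08 -0.    0.  ]
[ 0.04 -0.37 -0.24 -0.15 -0.    0.  ]
[ 0.04 -0.65 -0.3  -0.22 -0.    0.  ]
[ 0.04 -0.91 -0.32 -0.29 -0.    0.  ]
[ 0.04 -1.16 -0.29 -0.37 -0.    0.  ]
[ 0.04 -1.38 -0.21 -0.44 -0.    0.  ]
```

```bash
python3 -m creep '[[[1,0,-0.05,-0.13,-0.08,0,0],[1,0,-0.37,-0.24,-0.15,0,0],[1,0,-0.65,-0.3,-0.22,0,0],[1,0,-0.9,-0.32,-0.29,0,0],[1,0,-1.15,-0.29,-0.37,0,0],[1,0,-1.35,-0.21,-0.44,0,0],[1,0,-1.35,-0.21,-0.44,0,0],[1,0,-1.35,-0.21,-0.44,0,0]]]'
python3 - <<'E'
from h import *
print(get_state()["force"],rel(*pose(270,0)))
w=grab_frame("wrist");s=grab_frame("scene")
cv2.imwrite("pics/w5.png",w);cv2.imwrite("pics/s5.png",s)
E
```

```text
t: 12.28
eef_pos: [0.5635, 0.2952, 0.1918]
ee_rot: [-3.14, 0.001, 0.294]
force: [-0.1, -0.7, -1.4]
width: 0.02
gripper_force: 39.9
[-0.05832513 -0.67561609 -1.35857313] [ 0.043 -0.226 -0.165 -0.001  0.001 -0.003]
```

```bash
python3 -m creep '[[[1,0,-0.2,-0.2,0,0,0],[1,0,-0.2,-0.4,0,0,0],[1,0,-0.2,-0.55,0,0,0],[1,0,-0.2,-0.65,0,0,0],[1,0,-0.2,-0.75,0,0,0],[1,0,-0.2,-0.85,0,0,0],[1,0,-0.2,-0.95,0,0,0],[1,0,-0.2,-1.1,0,0,0],[1,0,-0.2,-1.3,0,0,0],[1,0,-0.2,-1.5,0,0,0],[1,0,-0.2,-1.5,0,0,0]]]'
```

```text
t: 13.75
eef_pos: [0.5634, 0.2976, 0.2076]
ee_rot: [-3.141, -0.0, 0.294]
force: [-0.9, 0.0, -8.4]
width: 0.0199
gripper_force: 39.9
```

The wrist force rose by about 7 N, so the tin is hanging. Lifting it, then carrying it slowly to the case.

```bash
python3 -m creep '[[[1,0,0,-0.3,0,0,0],[1,0,0,-1,0,0,0],[1,0,0,-2,0,0,0],[1,0,0,-3.2,0,0,0],[1,0,0,-4.5,0,0,0],[1,0,0,-5.8,0,0,0],[1,0,0,-7,0,0,0],[1,0,0,-8,0,0,0],[1,0,0,-8.7,0,0,0],[1,0,0,-9,0,0,0],[1,0,0,-9,0,0,0],[1,0,0,-9,0,0,0]]]'; python3 -m creep '[[[1,-0.06,0.2,0,0,0,0],[1,-0.2,0.7,0,0,0,0],[1,-0.5,1.5,0,0,0,0],[1,-0.8,2.6,0,0,0,0],[1,-1.2,3.9,0,0,0,0],[1,-1.6,5.3,0,0,0,0],[1,-2.1,6.8,0,0,0,0],[1,-2.5,8.3,0,0,0,0],[1,-3,9.8,0,0,0,0],[1,-3.45,11.3,0,0,0,0],[1,-3.9,12.8,0,0,0,0],[1,-4.35,14.3,0,0,0,0],[1,-4.8,15.8,0,0,0,0],[1,-5.2,17.1,0,0,0,0],[1,-5.6,18.3,0,0,0,0],[1,-5.9,19.4,0,0,0,0],[1,-6.15,20.2,0,0,0,0],[1,-6.3,20.7,0,0,0,0],[1,-6.4,21,0,0,0,0],[1,-6.4,21,0,0,0,0]]]'; python3 -m creep '[[[1,0,0,0,0,0,0],[1,0,0,0,0,0,0],[1,0,0,0,0,0,0],[1,0,0,0,0,0,0]]]'
python3 - <<'E'
from h import *
print(get_state()["force"],rel((.5635,.078,.252),R.from_euler("xyz",[np.pi,0,.297])))
w=grab_frame("wrist");s=grab_frame("scene");t=grab_frame("top")
cv2.imwrite("pics/w6.png",w);cv2.imwrite("pics/s6.png",s)
m=np.hstack([cv2.resize(s[130:280,220:420],(400,300)),cv2.resize(w,(400,300))]);cv2.imwrite("pics/m6.png",m)
E
```

```text
t: 15.25
eef_pos: [0.5631, 0.2974, 0.2969]
ee_rot: [3.141, 0.001, 0.294]
force: [-0.1, -0.4, -6.9]
width: 0.0201
gripper_force: 39.9
t: 17.75
eef_pos: [0.563, 0.078, 0.2974]
ee_rot: [-3.142, -0.0, 0.294]
force: [0.2, -0.3, -8.0]
width: 0.0196
gripper_force: 39.9
t: 18.25
eef_pos: [0.5629, 0.078, 0.2974]
ee_rot: [3.142, 0.0, 0.294]
force: [0.0, -0.9, -7.4]
width: 0.0201
gripper_force: 39.9
[ 0.04632894 -0.93579841 -7.41122368] [ 5.500e-02  2.000e-02  4.537e+00  0.000e+00  0.000e+00 -3.000e-03]
```

```bash
python3 -m creep '[[[1,0,0,0.3,0,0,0],[1,0,0,0.9,0,0,0],[1,0,0,1.6,0,0,0],[1,0,0,2.3,0,0,0],[1,0,0,2.9,0,0,0],[1,0,0,3.4,0,0,0],[1,0,0,3.75,0,0,0],[1,0,0,3.95,0,0,0],[1,0,0,4.05,0,0,0],[1,0,0,4.15,0,0,0],[1,0,0,4.25,0,0,0],[1,0,0,4.35,0,0,0],[1,0,0,4.45,0,0,0],[1,0,0,4.55,0,0,0],[1,0,0,4.65,0,0,0],[1,0,0,4.75,0,0,0],[1,0,0,4.85,0,0,0],[1,0,0,4.95,0,0,0]]]';python3 -m creep '[[[1,0,0,0.1,0,0,0],[1,0,0,0.2,0,0,0],[1,0,0,0.2,0,0,0]]]'
python3 - <<'E'
from h import *
print(get_state()["force"])
c=camera_params("wrist");w=grab_frame("wrist");s=grab_frame("scene")
cv2.imwrite("pics/w7.png",w)
m=np.hstack([cv2.resize(s[130:280,220:420],(400,300)),cv2.resize(w,(400,300))]);cv2.imwrite("pics/m7.png",m)
E
```

```text
t: 20.65
eef_pos: [0.5636, 0.078, 0.2488]
ee_rot: [3.141, -0.002, 0.294]
force: [0.0, 0.4, -2.8]
width: 0.0197
gripper_force: 39.9
t: 21.02
eef_pos: [0.5629, 0.078, 0.2459]
ee_rot: [3.142, -0.0, 0.294]
force: [0.7, 0.5, -2.6]
width: 0.0196
gripper_force: 39.9
[ 0.70409888  0.51916335 -2.57387361]
```

View pics/m7.png

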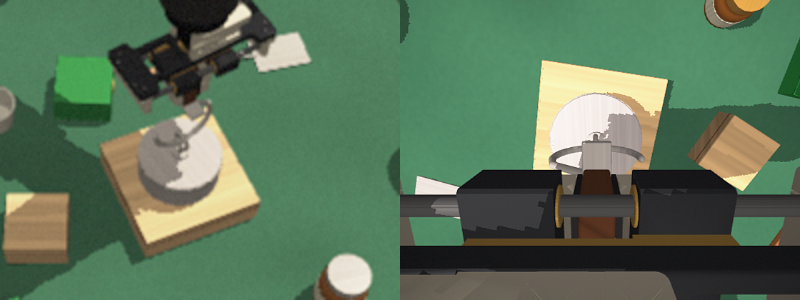

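The tin stands upright near the middle of the large case at (602,125), with the hook through its ring. Computing the reverse path.

Run:
```python
from h import *
np.set_printoptions(precision=2,suppress=True)
p,r=tool();N=dict(ring=np.array([p[0],p[1],.132]),yaw=.294+np.pi/2)
cur=(p,r)
for s in np.linspace(1,0,13):print(relto(cur,pose(180+90*s,50*(1-s),**N)))
e=pose(180,50,**N);print("exit, from end of needle")
for i in range(1,7):print(relto(e,pose(180,50,(.024*i/6,-.006*i/6),**N)))
print(relto(e,pose(180,50,(.026,.06),**N)),relto(e,pose(180,50,(.026,.12),**N)))
```

```text
[-0.   -0.    0.24  0.   -0.    0.  ]
[-0.    0.23  0.27  0.07 -0.    0.  ]
[-0.    0.47  0.34  0.15 -0.    0.  ]
[-0.    0.7   0.47  0.22 -0.    0.  ]
[-0.    0.92  0.64  0.29  0.    0.  ]
[-0.    1.14  0.87  0.36  0.    0.  ]
[-0.    1.35  1.14  0.44  0.    0.  ]
[-0.    1.55  1.46  0.51  0.    0.  ]
[-0.    1.73  1.82  0.58  0.    0.  ]
[-0.    1.91  2.23  0.65  0.    0.  ]
[-0.    2.07  2.67  0.73  0.    0.  ]
[-0.    2.21  3.16  0.8   0.    0.  ]
[-0.    2.34  3.68  0.87  0.    0.  ]
exit, from end of needle
[ 0.   -0.18  0.37  0.    0.    0.  ]
[ 0.   -0.36  0.74  0.    0.    0.  ]
[ 0.   -0.54  1.11  0.    0.    0.  ]
[ 0.   -0.72  1.48  0.    0.    0.  ]
[ 0.   -0.9   1.85  0.    0.    0.  ]
[ 0.   -1.08  2.22  0.    0.    0.  ]
[ 0.   -6.27 -1.87  0.    0.    0.  ] [  0.   -10.86  -5.72   0.     0.     0.  ]
```

```bash
python3 -m creep '[[[1,0,0,0.24,0,0,0],[1,0,0.23,0.27,0.07,0,0],[1,0,0.47,0.34,0.15,0,0],[1,0,0.7,0.47,0.22,0,0],[1,0,0.92,0.64,0.29,0,0],[1,0,1.14,0.87,0.36,0,0],[1,0,1.35,1.14,0.44,0,0]]]';python3 -m creep '[[[1,0,0,0,0,0,0],[1,0,0,0,0,0,0]]]'
python3 - <<'E'
from h import *
np.set_printoptions(precision=2,suppress=True)
cur=tool();N=dict(ring=np.array([.563,.078,.132]),yaw=.294+np.pi/2)
for s in np.linspace(.5,0,7):print(relto(cur,pose(180+90*s,50*(1-s),**N)))
E
```

```text
t: 22.0
eef_pos: [0.5671, 0.065, 0.2346]
ee_rot: [-2.7, -0.001, 0.295]
force: [-0.2, -0.4, -1.1]
width: 0.0198
gripper_force: 39.9
t: 22.25
eef_pos: [0.567, 0.0648, 0.2344]
ee_rot: [-2.703, 0.0, 0.294]
force: [-0.0, 0.4, -1.7]
width: 0.0194
gripper_force: 39.9
[ 0.   -0.04  0.   -0.   -0.   -0.  ]
[ 0.    0.28  0.21  0.07 -0.   -0.  ]
[ 0.    0.6   0.46  0.14 -0.   -0.  ]
[ 0.    0.93  0.75  0.22 -0.   -0.  ]
[ 0.    1.27  1.09  0.29 -0.   -0.  ]
[ 0.    1.61  1.46  0.36 -0.   -0.  ]
[ 0.    1.94  1.88  0.43 -0.   -0.  ]
```

```bash
python3 -m creep '[[[1,0,0.28,0.21,0.07,0,0],[1,0,0.6,0.46,0.14,0,0],[1,0,0.93,0.75,0.22,0,0],[1,0,1.27,1.09,0.29,0,0],[1,0,1.61,1.46,0.36,0,0],[1,0,1.94,1.88,0.43,0,0],[1,0,1.94,1.88,0.43,0,0],[1,0,1.94,1.88,0.43,0,0]]]';python3 -m creep '[[[1,0,-0.2,0.4,0,0,0],[1,0,-0.35,0.75,0,0,0],[1,0,-0.55,1.1,0,0,0],[1,0,-0.7,1.5,0,0,0],[1,0,-0.9,1.85,0,0,0],[1,0,-1.1,2.2,0,0,0],[1,0,-1.1,2.2,0,0,0],[1,0,-1.1,2.2,0,0,0]]]'
python3 - <<'E'
from h import *
np.set_printoptions(precision=2,suppress=True)
N=dict(ring=np.array([.563,.078,.132]),yaw=.294+np.pi/2)
print(rel(*pose(180,50,(.024,-.006),**N)),get_state()["force"])
c=camera_params("wrist");w=grab_frame("wrist");cv2.imwrite("pics/w8.png",w);print(proj(N["ring"],c))
E
```

```text
t: 23.25
eef_pos: [0.5698, 0.0563, 0.2097]
ee_rot: [-2.274, -0.001, 0.295]
force: [-0.1, 0.2, -1.5]
width: 0.0197
gripper_force: 39.9
t: 24.25
eef_pos: [0.5627, 0.0787, 0.2034]
ee_rot: [-2.272, -0.0, 0.294]
force: [0.1, 0.0, -1.6]
width: 0.02
gripper_force: 39.9
[0.01 0.04 0.01 0.   0.   0.  ] [ 0.14  0.03 -1.55]
[360.81 232.64]
```

```bash
python3 -m creep '[[[1,0,-0.4,-0.3,0,0,0],[1,0,-1.1,-0.9,0,0,0],[1,0,-2.3,-1.9,0,0,0],[1,0,-4.6,-3.85,0,0,0],[1,0,-6.9,-5.8,0,0,0],[1,0,-9.2,-7.7,0,0,0],[1,0,-9.2,-7.7,0,0,0]]]'
python3 - <<'E'
from h import *
np.set_printoptions(precision=2,suppress=True)
print(tool()[0],get_state()["force"])
a=rel(tool()[0],R.from_euler("xyz",[np.pi,0,.294]));print(a)
t=grab_frame("top");cv2.imwrite("pics/t8.png",t)
# tin lid in top view vs case
h=cv2.cvtColor(t,cv2.COLOR_BGR2HSV);m=((h[...,1]<50)&(h[...,2]>120)).astype(np.uint8);n,l,s,ct=cv2.connectedComponentsWithStats(m)
for i in range(1,n):
    if 300<s[i][4]<3000:print(s[i],ct[i],ray("top",ct[i],.1))
print(rel((.4373,-.3497,.30),R.from_euler("xyz",[np.pi,0,-1.686])))
E
```

```text
t: 25.18
eef_pos: [0.5632, 0.0789, 0.3274]
ee_rot: [-2.275, -0.006, 0.294]
force: [0.1, 0.7, -1.6]
width: 0.0196
gripper_force: 39.9
[0.56 0.08 0.33] [ 0.14  0.72 -1.63]
[ 0.    0.    0.   -0.87 -0.01  0.  ]
[ 318   51   56   65 1607] [347.99  72.64] [ 1.01 -0.26  0.1 ]
[378  51  18  59 646] [386.71  80.32] [ 0.98 -0.41  0.1 ]
[241  53  23  59 836] [254.42  82.38] [0.97 0.09 0.1 ]
[103 128   9  65 326] [106.16 152.83] [0.7  0.62 0.1 ]
[ 223  152   49   57 1155] [252.12 186.36] [0.58 0.09 0.1 ]
[133 160  32  33 830] [148.54 175.51] [0.62 0.47 0.1 ]
[ 536  162   24  213 2619] [550.94 247.02] [ 0.36 -0.96  0.1 ]
[181 241  38  20 550] [194.88 250.46] [0.35 0.29 0.1 ]
[ 38 242  62  14 742] [ 68.59 248.31] [0.35 0.73 0.1 ]
[-24.45  26.05 -26.95  -0.56   0.85   1.84]
```

```bash
python3 -m creep '[[[1,0,0,0,-0.1,0,0],[1,0,0,0,-0.22,0,0],[1,0,0,0,-0.35,0,0],[1,0,0,0,-0.48,0,0],[1,0,0,0,-0.61,0,0],[1,0,0,0,-0.74,0,0],[1,0,0,0,-0.868,-0.005,0],[1,0,0,0,-0.868,-0.005,0],[1,0,0,0,-0.868,-0.005,0]]]'
python3 - <<'E'
from h import *
np.set_printoptions(precision=3,suppress=True)
print(rel((.4373,-.3497,.30),R.from_euler("xyz",[np.pi,0,-1.686])))
E
```

```text
t: 26.35
eef_pos: [0.5619, 0.0796, 0.3228]
ee_rot: [-3.138, 0.006, 0.297]
force: [-0.3, 0.2, -1.2]
width: 0.0197
gripper_force: 39.9
[-24.462  37.415   2.285   0.003   0.007   1.983]
```

```bash
python3 -m creep '[[[1,-0.7,1,0,0,0,0.08],[1,-2,3,0,0,0,0.18],[1,-3.5,5.4,0,0,0,0.3],[1,-5.2,8,0,0,0,0.43],[1,-7,10.7,0,0,0,0.57],[1,-8.8,13.4,0,0,0,0.71],[1,-10.6,16.1,0.3,0,0,0.86],[1,-12.4,18.9,0.6,0,0,1.01],[1,-14.2,21.7,0.9,0,0,1.16],[1,-16,24.5,1.2,0,0,1.31],[1,-17.8,27.3,1.5,0,0,1.46],[1,-19.6,30,1.8,0,0,1.6],[1,-21.3,32.6,2,0,0,1.74],[1,-22.8,34.9,2.1,0,0,1.85],[1,-24,36.6,2.2,0,0,1.94],[1,-24.46,37.4,2.28,0,0,1.983],[1,-24.46,37.4,2.28,0,0,1.983],[1,-24.46,37.4,2.28,0,0,1.983]]]'
python3 - <<'E'
from h import *
np.set_printoptions(precision=3,suppress=True)
print(rel((.4373,-.3497,.1275),R.from_euler("xyz",[np.pi,0,-1.686])))
t=grab_frame("top");cv2.imwrite("pics/t9.png",t)
h=cv2.cvtColor(t,cv2.COLOR_BGR2HSV);m=((h[...,1]<50)&(h[...,2]>120)).astype(np.uint8);n,l,s,ct=cv2.connectedComponentsWithStats(m)
for i in range(1,n):
    if 300<s[i][4]<3000 and 200<ct[i][0]<320 and 150<ct[i][1]<240:print(s[i],ct[i],ray("top",ct[i],.1))
E
```

```text
t: 28.6
eef_pos: [0.4377, -0.3496, 0.3009]
ee_rot: [3.137, 0.001, -1.686]
force: [1.2, -0.3, -2.4]
width: 0.0197
gripper_force: 39.9
[ 0.026 -0.042 17.341  0.005  0.001  0.   ]
[240 175  34  34 928] [256.384 191.558] [0.558 0.077 0.1  ]
```

Tin on the case at about (0.56,0.077), i.e. centred. Lowering the hook into the slot.

```bash
python3 -m creep '[[[1,0,0,1,0.004,0,0],[1,0,0,3,0.004,0,0],[1,0,0,5,0.004,0,0],[1,0,0,6.5,0.004,0,0],[1,0,0,8,0.004,0,0],[1,0,0,9,0.004,0,0],[1,0,0,9,0.004,0,0]]]'; python3 -m creep '[[[1,0,0,1.5,0,0,0],[1,0,0,3,0,0,0],[1,0,0,4.5,0,0,0],[1,0,0,6,0,0,0],[1,0,0,7,0,0,0],[1,0,0,7.6,0,0,0],[1,0,0,7.9,0,0,0],[1,0,0,8.1,0,0,0],[1,0,0,8.2,0,0,0],[1,0,0,8.25,0,0,0],[1,0,0,8.3,0,0,0],[1,0,0,8.3,0,0,0]]]'
python3 - <<'E'
from h import *
print(rel((.4373,-.3497,.1275),R.from_euler("xyz",[np.pi,0,-1.686])))
E
```

```text
t: 29.52
eef_pos: [0.4369, -0.3496, 0.2102]
ee_rot: [3.139, 0.0, -1.687]
force: [0.9, -0.4, -0.9]
width: 0.02
gripper_force: 39.9
t: 31.02
eef_pos: [0.4372, -0.3498, 0.128]
ee_rot: [3.141, 0.0, -1.687]
force: [-0.5, 0.6, -2.1]
width: 0.0196
gripper_force: 39.9
[-0.013 -0.011  0.052  0.001  0.    -0.001]
```

```bash
python3 -m creep '[[[1,0,0,0.05,0,0,0],[1,0,0,0.08,0,0,0],[1,0,0,0.08,0,0,0],[2.2,0,0,0.08,0,0,0],[2.6,0,0,0.08,0,0,0],[3.5,0,0,0.08,0,0,0],[5,0,0,0.08,0,0,0],[6,0,0,0.08,0,0,0],[6,0,0,0.08,0,0,0],[6,0,0,0.08,0,0,0],[6,0,0,0.08,0,0,0],[6,0,0,0.08,0,0,0]]]' 10
```

```text
t: 32.52
eef_pos: [0.4372, -0.3498, 0.1272]
ee_rot: [3.141, 0.0, -1.687]
force: [-0.2, -0.1, -0.4]
width: 0.06
gripper_force: 0.0
```

```bash
python3 -m creep '[[[6,0,0,-0.5,0,0,0],[6,0,0,-2,0,0,0],[6,0,0,-5,0,0,0],[6,0,0,-9,0,0,0],[6,0,0,-13,0,0,0],[6,0,0,-17,0,0,0],[6,0,0,-17.25,0,0,0],[6,0,0,-17.25,0,0,0]]]'
python3 - <<'E'
from h import *
import pickle
c=pickle.load(open("w1.pkl","rb"));c2=camera_params("wrist");w=grab_frame("wrist");a=cv2.imread("pics/wrist0.png")
cv2.imwrite("pics/w10.png",w)
b=cv2.resize(cv2.imread("pics/w1.png"),(560,420),interpolation=cv2.INTER_AREA)
print(proj((.4373,-.3497,.176),c),proj((.4373,-.3497,.176),c2))
def cent(i):
    s=i[135:230,220:340].astype(int);m=(s.max(2)<110)&(s[...,2]>s[...,1])&(s[...,2]>s[...,0]+8)
    f=(s.max(2)-s.min(2)<16)&(s.min(2)>115);return [(m.sum(),np.argwhere(m).mean(0)),(f.sum(),np.argwhere(f).mean(0),np.argwhere(f).min(0),np.argwhere(f).max(0))]
print(cent(b));print(cent(w))
t=grab_frame("top");d=cv2.absdiff(t,cv2.imread("pics/top0.png")).max(2);print(get_state()["width"])
E
```

```text
t: 33.52
eef_pos: [0.4372, -0.3496, 0.3002]
ee_rot: [-3.141, 0.0, -1.687]
force: [-0.6, 2.0, -0.9]
width: 0.06
gripper_force: 0.0
[273.49209668 202.26438651] [276.05441475 202.72896351]
[(np.int64(1307), array([52.14843152, 57.71002295])), (np.int64(211), array([50.53554502, 43.04739336]), array([25, 16]), array([80, 91]))]
[(np.int64(890), array([56.        , 54.90337079])), (np.int64(177), array([53.81355932, 44.92655367]), array([25, 18]), array([80, 94]))]
0.060291850441371135
```

Run:
```python
from h import *
a=cv2.resize(cv2.imread("pics/w1.png"),(560,420),interpolation=cv2.INTER_AREA);w=cv2.imread("pics/w10.png")
for n,(u0,v0,u1,v1) in dict(stand=(228,143,335,215),handle_flange=(258,155,290,219),tip=(300,170,320,188)).items():
    r=cv2.matchTemplate(w[v0-10:v1+10,u0-10:u1+10],a[v0:v1,u0:u1],cv2.TM_CCOEFF_NORMED);_,s,_,l=cv2.minMaxLoc(r);print(n,s,l[0]-10,l[1]-10)
s0=cv2.imread("pics/scene0.png");s=grab_frame("scene")
for n,(u0,v0,u1,v1) in dict(small=(220,225,258,264),bowl=(422,188,468,230),jam=(142,262,172,292),honey=(272,284,300,312),plum=(376,256,408,288),spat=(288,145,378,172),ram=(203,172,230,196),case=(300,235,350,258)).items():
    r=cv2.matchTemplate(s[v0-8:v1+8,u0-8:u1+8],s0[v0:v1,u0:u1],cv2.TM_CCOEFF_NORMED);_,q,_,l=cv2.minMaxLoc(r);print(n,round(q,3),l[0]-8,l[1]-8)
print(get_state()["force"],get_state()["qd"])
```

```text
stand 0.9833837151527405 2 0
handle_flange 0.9804127812385559 2 0
tip 0.9812079668045044 2 0
small 0.999 0 0
bowl 0.999 0 0
jam 0.984 0 0
honey 0.998 0 0
plum 0.999 0 0
spat 0.998 0 0
ram 0.999 0 0
case 0.994 -5 2
[ 0.72723479 -0.13930287 -0.63551465] [-0.00128213  0.004261    0.00051689  0.00251678 -0.00047423 -0.00118648]
```

The hook and its stand are back where they started. The small case and bystanders haven't moved. The large case's small offset runs along its edge, so it looks like template ambiguity. Handing in.

```bash
python3 -c "
from station import *
print(job_done())"
```

```text
the job is handed in; nothing more can be done
None
```

I handed the job in with the tin upright and centred on the large case, the hook hanging released in its stand, and the other objects where they started by my camera checks; the station returned no verdict.

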